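# Present a faulty LED module to the bench lamp

### The job

Draw the LED module with the orange fault sticker straight up out of the rack and, only when it is clear, turn it so that its LED face looks squarely into the lamp's shade, centred in the beam and about 25 cm in front of the shade's mouth. Keep it still in the air there: the job finishes with the robot holding the module and nothing else carrying it. Do not touch the lamp or disturb the other modules, the dish or the screwdriver.

Things in the scene. Friction and masses are not known exactly. Their poses are not given: they have to be found in the camera images.
- faulty_center (a point): Centre of the faulty LED module, a rigid plate 160 mm wide, 160 high, 16 thick, 0.26 kg, orange sticker on its top edge. Stands upright in the rack. x: along its width; y: where its LED face looks (black, pale dots; back: black ribs, green board); z: to the top edge, 80 mm up. Grasp across the thickness at mid top edge (flat both sides; upper 100 mm stand free of the rack).
- rack: Grey board rack, fixed, 196 x 270 mm, 75 high; origin at its underside centre. Modules stand in slots at rack y = -70, 0 and 70 mm, in changing order, faces to rack -y, on a 15 mm base, the lowest 60 mm of their side edges between fins (19 mm slot): a module must rise 60 mm to come clear. Module tops stand 175 mm above the bench.
- spare_a_center (a point): Centre of another LED module of the same size in the same rack, without sticker; leave alone. Same axes as the faulty one.
- spare_b_center (a point): Centre of the third LED module in the rack, without sticker; leave alone. Same axes.
- lamp_beam (a point): Centre of the mouth (148 mm across) of the black bell shade of a fixed desk lamp. Its z axis is the beam: out of the shade along the light, 34 to 46 degrees below level (a friction hinge, tilted anew each time). The shade reaches 130 mm back along the beam to its hinge; the foot, 170 mm across, stands on the bench 160 mm behind the mouth in plan. Do not touch the lamp.
- dish: Steel dish, 100 mm across and 22 mm high, with black magnet feet in it, standing loose on the bench; origin at its underside centre. Leave alone.
- screwdriver: Small red-handled screwdriver lying loose on the bench, 160 mm long, its handle towards its own -x. Leave alone.
- cabinet_frame: Display cabinet under repair, fixed, 664 x 344 mm and 76 mm high, lying face up at the robot's left with its long side along x; origin at its underside centre. Not needed for the job.

How it is judged:
On the way:
1. the faulty module is drawn up clear of the rack while still upright (z of faulty_center in the frame of rack above 0.165 m and angle between faulty_center's own z axis and vertical below 0.35 rad and contact force between faulty and the fingers above 1 N), for 0.1 s.
At the end, for the whole second after the job is handed in: The gripper holds the faulty module still in the air, touching nothing else: its centre is within 45 mm to either side of the beam's axis and 180 to 320 mm in front of the shade's mouth, and its LED face looks into the shade, square to the beam within 0.30 rad (17 degrees) (x of faulty_center in the frame of lamp_beam between -0.045 and 0.045 m and y of faulty_center in the frame of lamp_beam between -0.045 and 0.045 m and z of faulty_center in the frame of lamp_beam between 0.18 and 0.32 m and angle between the y axis of faulty_center and the z axis of lamp_beam, either way round below 0.3 rad and y of lamp_beam in the frame of faulty_center above 0.1 m and height (world z) of faulty_center above 0.15 m and contact force between faulty and the fingers above 1 N and contact force between faulty and rack below 0.2 N and contact force between faulty and lamp below 0.2 N and contact force between faulty and spare_a below 0.2 N and contact force between faulty and spare_b below 0.2 N and contact force between faulty and cabinet_frame below 0.2 N and linear speed of faulty below 0.03 m/s and angular speed of faulty below 0.2 rad/s); the arm keeps its last pose, push and grip.
It fails at once if another module was disturbed (distance of any of spare_a_center, spare_b_center from where it was at the start of the episode above 0.015 m).
It fails at once if the dish or the screwdriver was disturbed (distance of any of dish, screwdriver from where it was at the start of the episode above 0.02 m).
It fails at once if the lamp was touched (contact force between any of the arm, the fingers, faulty and lamp above 1 N).
It also fails if it takes over 43 s, if anything falls off the work surface, if the arm or the gripper's body presses on something with over 40 N, if the wrist force passes 120 N, or if a joint passes its speed limit or range.

### The arm

A 6-joint arm with a two-finger parallel gripper is mounted at the origin on the work surface. World frame = base frame: x ahead of the robot, y to its left, z up, the work surface at z = 0. Lengths are in m, angles in rad, forces in N, time in s.
With the tool pointing down it reaches from about 0.275 to 0.85 m from the base axis. Payload 5.2 kg.
Tool frame: the origin (TCP) lies at the very end of the fingers, on their centre line; the grasp point (between the pads) lies 19 mm behind it (robot.pinch_z is the distance from the TCP to the grasp point, in m); z points along the fingers, y is the line along which they close (so a half turn about z gives the same grasp; the last joint's range is limited). The gripper opens to 85 mm and grips with 20 to 120 N. Pads are 22 mm wide; open, the fingers measure 114 mm over their backs; the gripper's body (76 mm by 85 mm) begins 54 mm behind the grasp point. The pads swing forward as they close: fully open they stand 13 mm farther back than shut.
Start: joints at [1.094, 0.259, 1.535, -0, 1.348, -0.203], TCP at [0.149, 0.53, 0.231] pointing down, gripper open.
Joint ranges: [-3.14, 3.14], [-0.91, 2.08], [0.19, 2.58], [-1.22, 4.36], [0.22, 2.71], [-3.12, 3.12]. Speed limits (rad/s): [2.57, 2.57, 3.14, 3.14, 3.14, 3.14].

### API

Orientations are given as a rotation vector (axis times angle).
In Python, from plant import robot, eyes gives the robot as it stands. The module is installed in compiled form; this text tells all that it offers.
- The arm moves only by the tool jog_arm, never from a script. Its argument "deltas" is a list of rows, each a list of 7 numbers: the shift along the tool's x, y, z in m, then the turn, a rotation vector about the tool's x, y, z in units of 5 degrees (1.0 is 5 degrees), then the opening in per cent of the stroke, from 0 (shut) to 100 (fully open). A call has 1 to 12 rows; each row is the pose to reach, as a shift and turn from the pose commanded when the call began, along the tool's axes at that moment; what a row does not reach only later rows make up. A row lasts 1/8 s, in which the tool goes at most 62.5 mm and 10.7 degrees, less where a joint would pass 70% of its speed; a pose out of reach is approached as far as the arm can. A call with a gripper value outside its range is refused whole. The fingers move at their own pace and stop on an object; "squeeze" is the grip in N (left out, the last holds). Time passes only in rows, so rows that repeat a pose let the fingers close. It gives the time, the measured TCP pose, the force, the opening and the grip force at its end, in the units of the state.
- robot.sense(): the state, without advancing time (a new reading comes with each control period).
- eyes.read_camera(name): name is "scene" or "top" or "wrist"; returns (picture, depth): 480x640x3 uint8, red, green, blue; 480x640 float32, m along the optical axis (not along the pixel's ray), 0 where there is no reading.
- eyes.camera_info(name): a dict with "K" (3x3 intrinsics, pixels), "position" and "attitude" of the camera in the world. Camera axes: x right, y up, looking along -z (the intrinsics and any distortion apply to the point x, -y, -z); pixel columns grow to the right and rows downward; lengths in m; the calibration is good to about 2 mm. A picture is of the moment at which its call begins: read the wrist's pose just before it. camera_info takes no time and is no camera call; for the wrist camera it gives the pose at the moment of the call.
- robot.finish_job(): hands the job in; it is judged then, once.
The state is a dict: "time_s": time; "joint_positions": joint angles; "joint_velocities": joint speeds; "effort": joint torques, N m; "tool_pos": TCP position; "tcp_rot": TCP orientation; "ft_force": force on the tool from outside, world axes, zero at the start; "moment": the same for the moment, N m; "width": finger opening in m; "grip_force": force on a finger pad.
Only numpy, scipy, OpenCV 4.12 (cv2) and the standard library are available. Lean on these libraries where they do the work, as an engineer would, in place of code of your own. Each camera call takes 0.05 s, during which the arm holds its last target. There are 200 camera calls.

## Working session

There is one attempt and no reset: what is moved stays moved. The work goes in short steps, Python scripts to look and compute and a tool call to move; the robot and the scene stay as the last step left them, time stands still between calls to the robot, and variables do not carry over. Pictures are saved under pics/ and viewed, at most 10 in all, crops included, and the job is handed in when it is done.

Besides the shell and the picture viewer there is one more tool, called after ">>>" by a JSON object that holds its "method" and its "body", one argument or row to a line. jog_arm: Moves the arm, as the interface text tells. Its arguments: {"type":"object","properties":{"deltas":{"type":"array"},"squeeze":{"type":"number"}},"required":["deltas"]}

```bash
mkdir -p pics; cat > h.py <<'E'
import numpy as np,cv2
from scipy.spatial.transform import Rotation as R
from plant import robot,eyes
def Rm(a):
    a=np.array(a,float)
    return a if a.shape==(3,3) else (R.from_rotvec(a).as_matrix() if a.size==3 else R.from_quat(a).as_matrix())
def cap(n,tag):
    i=eyes.camera_info(n); p,d=eyes.read_camera(n)
    cv2.imwrite(f'pics/{tag}.png',p[:,:,::-1]); np.savez(f'{tag}.npz',p=p,d=d,K=i['K'],t=i['position'],A=Rm(i['attitude'])); return i
def cloud(tag):
    z=np.load(f'{tag}.npz'); d=z['d']; K=z['K']
    v,u=np.mgrid[:480,:640]
    P=np.stack([(u-K[0,2])/K[0,0]*d,-(v-K[1,2])/K[1,1]*d,-d],-1)@z['A'].T+z['t']
    P[d==0]=np.nan
    return z['p'],P
E
python3 - <<'E'
from h import *
print(robot.sense())
for n in('scene','top'): print(cap(n,n+'0'))
E
```

```text
{'time_s': 0.0, 'joint_positions': array([ 1.09419292e+00,  2.59319987e-01,  1.53607576e+00,  2.88411118e-06,
        1.34800652e+00, -2.02805420e-01]), 'joint_velocities': array([-0.00055975,  0.00116847,  0.00056031, -0.00044686, -0.00031646,
        0.00044902]), 'effort': array([-5.39260000e-04, -4.46035337e+01, -2.90567672e+01, -2.65014496e-04,
        1.19402044e-02,  1.88413679e-05]), 'tool_pos': array([0.14844755, 0.52904201, 0.23049002]), 'tcp_rot': array([-4.28656930e-01, -3.11159855e+00,  2.67810450e-03]), 'ft_force': array([ 0.53052078, -0.1934602 , -0.41235226]), 'moment': array([0.0485322 , 0.00249507, 0.01048352]), 'grip_force': 0.0, 'width': 0.08536849887344174}
{'K': array([[555.09486358,   0.        , 326.50908157],
       [  0.        , 555.09486358, 242.79201466],
       [  0.        ,   0.        ,   1.        ]]), 'position': array([ 1.14996557, -0.47920734,  1.32735523]), 'attitude': array([0.62955233, 0.26978053, 0.74985565])}
{'K': array([[593.08943307,   0.        , 322.77509394],
       [  0.        , 593.08943307, 243.47219264],
       [  0.        ,   0.        ,   1.        ]]), 'position': array([0.17260578, 0.10963648, 2.07647482]), 'attitude': array([ 0.15854067, -0.15798754, -1.52132178])}
```

View pics/scene0.png

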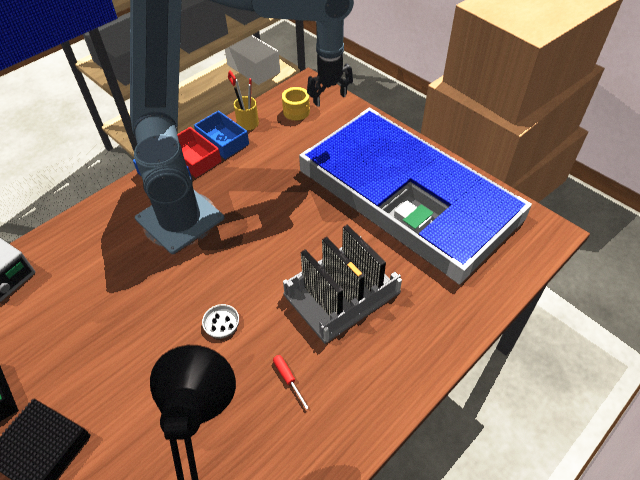

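View pics/top0.png

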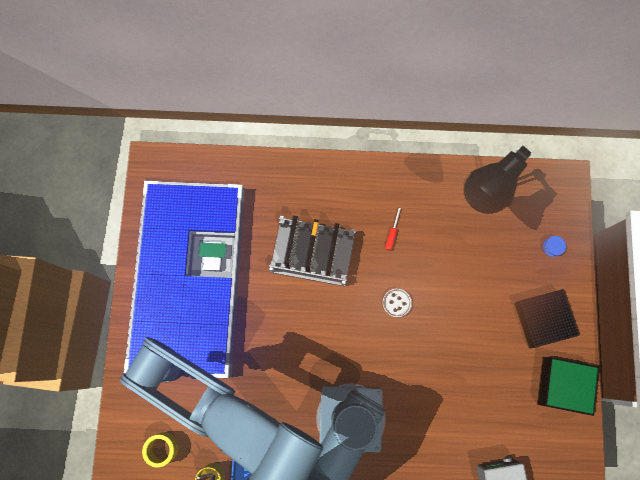

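The scene picture shows the rack with three modules; the sticker is on the middle one (scene 354,269; top 315,228). The lamp shade is at top (490,190), with its hinge end up and to the right at (523,153). Next I measure these from the depth.

```bash
python3 - <<'E'
from h import *
im,P=cloud('top0'); s,Q=cloud('scene0')
for nm,I,C in(('top',im,P),('scene',s,Q)):
    I=I.astype(int); m=(I[...,0]>180)&(I[...,1]>100)&(I[...,1]<200)&(I[...,2]<90)&(abs(C[...,2]-.175)<.02)
    print(nm,'sticker',m.sum(),C[m].mean(0),C[m].min(0),C[m].max(0))
allp=np.vstack([P.reshape(-1,3),Q.reshape(-1,3)])
# module tops
for C in(P,Q):
    c=C[np.isfinite(C[...,2])]
    m=(c[:,0]>.3)&(c[:,0]<.75)&(c[:,1]>-.1)&(c[:,1]<.35)&(c[:,2]>.168)&(c[:,2]<.185)
    t=c[m]; print(len(t),t.min(0),t.max(0))
    best=None
    # histogram across thickness for direction giving sharpest
    for a in np.arange(-30,30,.5):
        n=np.array([np.sin(np.radians(a)),np.cos(np.radians(a))]); h=np.histogram(t[:,:2]@n,bins=np.arange(-.3,.5,.004))[0]
        sc=(h**2).sum()
        if best is None or sc>best[0]: best=(sc,a,n)
    a,n=best[1:]; w=t[:,:2]@n; l=t[:,:2]@np.array([n[1],-n[0]])
    h,e=np.histogram(w,bins=np.arange(-.3,.5,.005)); print('ang',a,[(round(x,3),k) for x,k in zip(e,h) if k>3],'len',np.percentile(l,[1,99]))
# lamp
c=allp[np.isfinite(allp[:,2])]
for C in(P,Q):
    c=C[np.isfinite(C[...,2])]
    m=(c[:,0]>.45)&(c[:,1]<-.25)&(c[:,1]>-.7)&(c[:,2]>.015)
    l=c[m]; print(len(l),l.min(0),l.max(0))
    for z0 in np.arange(0,.7,.04):
        k=l[(l[:,2]>=z0)&(l[:,2]<z0+.04)]
        if len(k): print(round(z0,2),len(k),k.min(0).round(3),k.max(0).round(3))
a=cv2.resize(im[130:260,440:590],None,fx=4,fy=4,interpolation=2)
b=cv2.resize(s[320:480,110:260],None,fx=3.25,fy=3.25,interpolation=2)
h=min(a.shape[0],b.shape[0]); w=np.hstack([a[:h,:],b[:h]]); w=cv2.resize(w,(800,int(h*800/w.shape[1]))); w=cv2.convertScaleAbs(w,alpha=1.8,beta=20)
cv2.imwrite('pics/lamp.png',w[:,:,::-1])
E
```

```text
top sticker 59 [0.61303927 0.14886507 0.17570372] [0.59004902 0.1406018  0.16057685] [0.635997   0.15925724 0.18923142]
scene sticker 19 [0.6106152  0.14902714 0.17605151] [0.58644602 0.13898351 0.17302158] [0.63341485 0.15698935 0.18096016]
670 [0.47424472 0.06821766 0.16803622] [0.655217   0.24297863 0.18489662]
ang 8.5 [(np.float64(0.16), np.int64(65)), (np.float64(0.165), np.int64(63)), (np.float64(0.17), np.int64(66)), (np.float64(0.175), np.int64(20)), (np.float64(0.225), np.int64(4)), (np.float64(0.23), np.int64(71)), (np.float64(0.235), np.int64(64)), (np.float64(0.24), np.int64(72)), (np.float64(0.245), np.int64(17)), (np.float64(0.295), np.int64(10)), (np.float64(0.3), np.int64(61)), (np.float64(0.305), np.int64(63)), (np.float64(0.31), np.int64(73)), (np.float64(0.315), np.int64(19))] len [0.45669234 0.61401044]
1150 [0.47352783 0.06477029 0.16800752] [0.65395013 0.24173109 0.18239418]
ang 8.5 [(np.float64(0.155), np.int64(99)), (np.float64(0.16), np.int64(105)), (np.float64(0.165), np.int64(104)), (np.float64(0.17), np.int64(86)), (np.float64(0.225), np.int64(113)), (np.f
[... 826 characters left out ...]
.388 -0.25   0.32 ]
0.32 278 [ 1.37  -0.698  0.32 ] [ 1.384 -0.282  0.344]
0.4 12 [ 0.643 -0.422  0.43 ] [ 0.752 -0.303  0.44 ]
0.44 438 [ 0.638 -0.425  0.44 ] [ 0.79  -0.297  0.48 ]
0.48 1314 [ 0.642 -0.447  0.48 ] [ 0.793 -0.307  0.52 ]
0.52 15 [ 0.743 -0.438  0.52 ] [ 0.778 -0.4    0.525]
6546 [ 0.45000694 -0.68452488  0.01719459] [ 0.82194102 -0.29925472  0.51867374]
0.0 10 [ 0.45  -0.675  0.017] [ 0.453 -0.662  0.039]
0.04 20 [ 0.45  -0.685  0.041] [ 0.453 -0.665  0.057]
0.36 22 [ 0.75  -0.37   0.385] [ 0.757 -0.322  0.4  ]
0.4 595 [ 0.652 -0.474  0.401] [ 0.822 -0.301  0.44 ]
0.44 2118 [ 0.636 -0.465  0.44 ] [ 0.811 -0.299  0.48 ]
0.48 3781 [ 0.646 -0.453  0.48 ] [ 0.796 -0.315  0.519]
```

View pics/lamp.png

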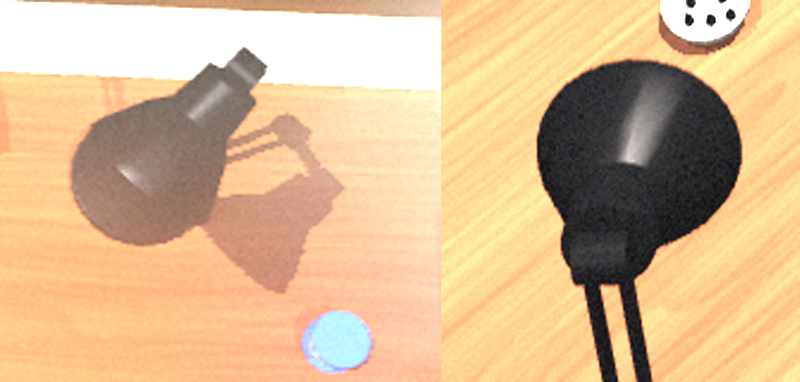

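The crop shows the bell shade from above (its mouth end at the lower left) and from behind. I'll fit a surface of revolution to both clouds.

```bash
cat > fit.py <<'E'
from h import *
from scipy.optimize import least_squares
L=[]
for t in('top0','scene0'):
    im,C=cloud(t); c=C.reshape(-1,3)
    m=np.isfinite(c[:,2])&(c[:,0]>.55)&(c[:,0]<1.05)&(c[:,1]<-.2)&(c[:,1]>-.6)&(c[:,2]>.37)&(c[:,2]<.75)
    g=im.reshape(-1,3).astype(int); m&=(g.max(1)<110)
    l=c[m]; print(t,len(l),l.min(0).round(3),l.max(0).round(3)); L.append(l[::max(1,len(l)//1500)])
X=np.vstack(L)
def dirv(az,el): return np.array([np.cos(el)*np.cos(az),np.cos(el)*np.sin(az),-np.sin(el)])
def sr(p):
    d=dirv(p[3],p[4]); v=X-p[:3]; s=-(v@d); r=np.linalg.norm(v+s[:,None]*d,axis=1); return s,r
def res(p):
    s,r=sr(p); q=p[5:]; u=s/.1
    f=.075-.1*(q[0]*u+q[1]*u**2+q[2]*u**3+q[3]*u**4)
    return np.concatenate([(r-f)/.003, np.minimum(s,0)/.003, (np.array([np.percentile(s,.5)])-0)/.002*5])
best=None
for az in np.radians([100,115,130,145]):
    p0=np.r_[.69,-.35,.44,az,np.radians(40),.3,0,0,0]
    o=least_squares(res,p0,loss='soft_l1')
    print(o.cost,o.x[:3].round(3),np.degrees(o.x[3:5]).round(1),o.x[5:].round(2))
    if best is None or o.cost<best.cost: best=o
s,r=sr(best.x)
for a in np.arange(-.02,.2,.01):
    k=(s>=a)&(s<a+.01)
    if k.sum(): print(round(a,2),k.sum(),np.median(r[k]).round(4),r[k].std().round(4))
E
python3 fit.py
```

```text
top0 1767 [ 0.638 -0.444  0.43 ] [ 0.793 -0.297  0.525]
scene0 6486 [ 0.636 -0.474  0.385] [ 0.822 -0.3    0.519]
2752.294809530756 [ 0.688 -0.355  0.42 ] [137.6  28.1] [ 0.08  1.21 -1.45  0.5 ]
2752.2947984958087 [ 0.688 -0.355  0.42 ] [137.6  28.1] [ 0.08  1.21 -1.45  0.5 ]
2752.2948313667803 [ 0.688 -0.355  0.42 ] [137.6  28.1] [ 0.08  1.21 -1.45  0.5 ]
2752.294796786659 [ 0.688 -0.355  0.42 ] [137.6  28.1] [ 0.08  1.21 -1.45  0.5 ]
0.0 218 0.0718 0.003
0.01 303 0.0704 0.0031
0.02 332 0.0672 0.0033
0.03 307 0.063 0.003
0.04 287 0.0592 0.003
0.05 293 0.0553 0.0034
0.06 275 0.0495 0.0035
0.07 234 0.0434 0.0041
0.08 139 0.0417 0.0038
0.09 132 0.0425 0.0039
0.1 125 0.0429 0.0041
0.11 130 0.043 0.0043
0.12 215 0.0346 0.0075
0.13 97 0.033 0.0118
0.14 216 0.0342 0.0185
0.15 86 0.0245 0.0061
```

```bash
cat > fit2.py <<'E'
exec(open('fit.py').read().split('best=None')[0])
kn=np.array([0,.015,.03,.045,.06,.075,.09,.105,.12])
def res(p,w=True):
    s,r=sr(p); f=np.interp(s,kn,p[5:])
    e=(r-f)/.003; e=np.where(s>.118,0,e)
    return np.concatenate([e,np.minimum(s,0)/.003,[(np.percentile(s,1)-.0005)/.001*5,(p[5]-.0745)/.001*10]]) 
r0=np.interp(kn,[0,.08,.12],[.074,.042,.042])
for el in np.radians([30,36,40,46]):
    o=least_squares(res,np.r_[.688,-.355,.43,np.radians(135),el,r0],loss='soft_l1')
    print(o.cost,o.x[:3].round(3),np.degrees(o.x[3:5]).round(1),o.x[5:].round(3))
for el in np.radians([28,32,36,40,44]):
    f=lambda q:res(np.r_[q[:4],el,q[4:]])
    o=least_squares(f,np.r_[.688,-.355,.43,np.radians(135),r0],loss='soft_l1')
    print(np.degrees(el).round(),o.cost,o.x[:3].round(3),np.degrees(o.x[3:4]).round(1),o.x[4:].round(3))
E
python3 fit2.py
```

```text
top0 1767 [ 0.638 -0.444  0.43 ] [ 0.793 -0.297  0.525]
scene0 6486 [ 0.636 -0.474  0.385] [ 0.822 -0.3    0.519]
959.9658214226146 [ 0.692 -0.358  0.424] [138.9  34.3] [0.074 0.069 0.062 0.054 0.046 0.034 0.033 0.033 0.03 ]
991.3223342338075 [ 0.693 -0.359  0.424] [139.1  35.3] [0.074 0.068 0.061 0.054 0.045 0.033 0.032 0.032 0.027]
1048.656324536511 [ 0.693 -0.359  0.425] [139.   34.6] [0.072 0.068 0.06  0.053 0.044 0.033 0.033 0.032 0.026]
991.2059927700706 [ 0.693 -0.359  0.424] [139.   35.3] [0.074 0.068 0.061 0.054 0.045 0.033 0.032 0.032 0.027]
28.0 1050.8099493126695 [ 0.688 -0.354  0.423] [136.8] [0.072 0.069 0.063 0.057 0.051 0.04  0.04  0.041 0.041]
32.0 978.5663707820108 [ 0.691 -0.358  0.424] [138.7] [0.073 0.068 0.062 0.055 0.047 0.036 0.036 0.036 0.033]
36.0 990.3872282308937 [ 0.693 -0.359  0.424] [139.1] [0.074 0.069 0.061 0.054 0.045 0.033 0.032 0.031 0.026]
40.0 2220.8493203336225 [ 0.695 -0.361  0.42 ] [135.] [0.075 0.071 0.065 0.057 0.047 0.034 0.033 0.033 0.039]
44.0 3876.7499027447657 [ 0.697 -0.363  0.421] [135.] [0.074 0.074 0.067 0.055 0.043 0.033 0.032 0.033 0.038]
```

```bash
cat > plan.py <<'E'
from h import *
import sys
def delta(pos,Rt):
    s=robot.sense(); R0=Rm(s['tcp_rot']); t0=s['tool_pos']
    return (R0.T@(np.array(pos)-t0)).round(4),(np.degrees(R.from_matrix(R0.T@Rt).as_rotvec())/5).round(2)
def frame(z,y): 
    z=np.array(z)/np.linalg.norm(z); y=np.array(y)-np.dot(y,z)*z; y/=np.linalg.norm(y); return np.c_[np.cross(y,z),y,z]
E
python3 - <<'E'
from plan import *
s=robot.sense(); print(Rm(s['tcp_rot']).round(3),s['time_s'])
n=np.array([np.sin(np.radians(8.5)),np.cos(np.radians(8.5)),0])
for sg in(1,-1):
    for z in(.25,.131): print(sg,z,delta([.564,.154,z],frame([0,0,-1],sg*n)))
im,_=cloud('scene0'); cv2.imwrite('pics/rack.png',cv2.resize(im[215:345,270:420],None,fx=4.5,fy=4.5,interpolation=2)[:,:,::-1])
E
```

```text
[[-0.963  0.27  -0.001]
 [ 0.27   0.963 -0.001]
 [ 0.    -0.002 -1.   ]] 0.1
1 0.25 (array([-0.5015, -0.2488, -0.0192]), array([-0.02, -0.  , -1.44]))
1 0.131 (array([-0.5015, -0.2486,  0.0998]), array([-0.02, -0.  , -1.44]))
-1 0.25 (array([-0.5015, -0.2488, -0.0192]), array([-1.000e-02,  3.000e-02,  3.456e+01]))
-1 0.131 (array([-0.5015, -0.2486,  0.0998]), array([-1.000e-02,  3.000e-02,  3.456e+01]))
```

View pics/rack.png

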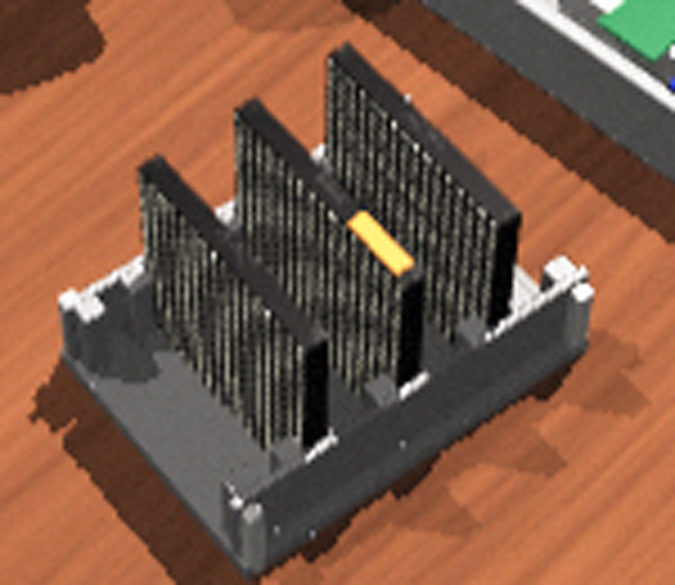

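The crop shows the pale-dotted LED faces looking towards −y, and the sticker on the middle module. I'll grasp with tool y along the module's y, which keeps joint 6 in range, and move to a hover first.

>>> {"method": "jog_arm", "body": {
  "deltas": [
    [-0.06,-0.03,-0.02,0,0,2,60],
    [-0.12,-0.06,-0.02,0,0,4,60],
    [-0.18,-0.09,-0.02,0,0,6,60],
    [-0.24,-0.12,-0.02,0,0,8,60],
    [-0.3,-0.15,-0.02,0,0,10,60],
    [-0.35,-0.175,-0.02,0,0,12,60],
    [-0.4,-0.2,-0.02,0,0,14,60],
    [-0.45,-0.225,-0.02,0,0,16,60],
    [-0.4805,-0.24,-0.02,0,0,18,60],
    [-0.5015,-0.249,-0.02,0,0,20,60],
    [-0.5015,-0.249,-0.02,0,0,22,60],
    [-0.5015,-0.249,-0.02,0,0,24,60]
  ],
  "squeeze": 70
}}

```text
time_s: 1.6
tool_pos: [0.5642, 0.1536, 0.2505]
tcp_rot: [-2.913, -1.175, 0.002]
ft_force: [0.4, 0.2, 1.2]
width: 0.0508
grip_force: 0.0
```

>>> {"method": "jog_arm", "body": {
  "deltas": [
    [0,0,0,0,0,2,60],
    [0,0,0,0,0,4,60],
    [0,0,0,0,0,6,60],
    [0,0,0,0,0,8,60],
    [0,0,0,0,0,10.56,60],
    [0,0,0,0,0,10.56,60],
    [0,0,0,0,0,10.56,60]
  ]
}}

```text
time_s: 2.48
tool_pos: [0.5641, 0.1542, 0.2511]
tcp_rot: [3.133, -0.228, -0.001]
ft_force: [0.2, 0.9, 0.9]
width: 0.0511
grip_force: 0.0
```

```bash
python3 - <<'E'
from plan import *
s=robot.sense(); print(s['time_s'],s['joint_positions'].round(3),s['tool_pos'],s['width'])
n=np.array([np.sin(np.radians(8.5)),np.cos(np.radians(8.5)),0])
i=cap('wrist','w1'); print(i['position'],Rm(i['attitude']).round(2)); cap('top','top1')
for tag in('w1','top1','scene0'):
    im,C=cloud(tag); I=im.astype(int); c=C
    m=(I[...,0]>180)&(I[...,1]>100)&(I[...,1]<200)&(I[...,2]<90)&(abs(C[...,2]-.175)<.02)
    print(tag,m.sum(),C[m].mean(0) if m.any() else '')
    k=C[np.isfinite(C[...,2])]; k=k[(abs(k[:,2]-.173)<.008)&(abs(k[:,0]-.56)<.12)]; w=k@n; l=k@np.array([n[1],-n[0],0]); q=(w>.215)&(w<.255)
    if q.sum()>20: print('w',np.percentile(w[q],[3,97]),'l',np.percentile(l[q],[1,99]),q.sum())
print(delta([.564,.154,.25],frame([0,0,-1],-n)),delta([.564,.154,.131],frame([0,0,-1],-n)))
E
```

```text
2.475 [ 0.076  0.31   1.416 -0.     1.416  1.792] [0.5640599  0.15417763 0.25105178] 0.05107119273550697
[0.63475959 0.14398925 0.3925892 ] [[-0.14  0.95  0.28]
 [-0.99 -0.14 -0.04]
 [-0.   -0.28  0.96]]
w1 220 [0.6135318  0.1336481  0.17115495]
w [0.22895346 0.24447855] l [0.45541657 0.61194303] 5365
top1 0 
w [0.22985036 0.24567598] l [0.45570585 0.54213053] 122
scene0 19 [0.6106152  0.14902714 0.17605151]
w [0.22651485 0.24394561] l [0.45573553 0.61356471] 406
(array([-0.0001,  0.0002,  0.0012]), array([0.  , 0.  , 0.03])) (array([-1.000e-04,  2.000e-04,  1.202e-01]), array([0.  , 0.  , 0.03]))
```

View pics/w1.png

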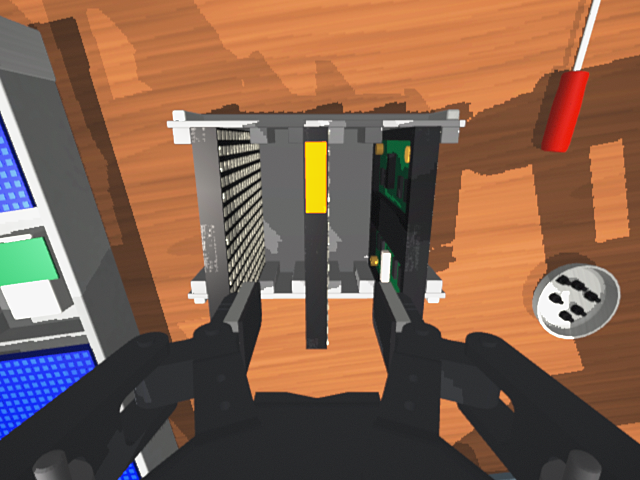

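The wrist view shows the middle module (column 316, yellow sticker at 316,177) centred between the fingers, which clear both neighbours. Descend, close and lift.

>>> {"method": "jog_arm", "body": {
  "deltas": [
    [0,0,0.04,0,0,0,60],
    [0,0,0.08,0,0,0,60],
    [0,0,0.105,0,0,0,60],
    [0,0,0.12,0,0,0,60],
    [0,0,0.12,0,0,0,60],
    [0,0,0.12,0,0,0,0],
    [0,0,0.12,0,0,0,0],
    [0,0,0.12,0,0,0,0],
    [0,0,0.12,0,0,0,0],
    [0,0,0.12,0,0,0,0]
  ],
  "squeeze": 70
}}

```text
time_s: 3.82
tool_pos: [0.5652, 0.1543, 0.1327]
tcp_rot: [-3.132, 0.232, -0.005]
ft_force: [-0.2, -0.0, 5.9]
width: 0.0153
grip_force: 69.0
```

>>> {"method": "jog_arm", "body": {
  "deltas": [
    [0,0,-0.01,0,0,0,0],
    [0,0,-0.03,0,0,0,0],
    [0,0,-0.05,0,0,0,0],
    [0,0,-0.075,0,0,0,0],
    [0,0,-0.1,0,0,0,0],
    [0,0,-0.13,0,0,0,0],
    [0,0,-0.16,0,0,0,0],
    [0,0,-0.19,0,0,0,0],
    [0,0,-0.21,0,0,0,0],
    [0,0,-0.22,0,0,0,0],
    [0,0,-0.22,0,0,0,0]
  ]
}}

```text
time_s: 5.2
tool_pos: [0.5641, 0.1542, 0.3515]
tcp_rot: [3.133, -0.232, 0.0]
ft_force: [-0.4, 0.4, -3.3]
width: 0.0156
grip_force: 68.3
```

```bash
python3 - <<'E'
from plan import *
s=robot.sense(); print(s['time_s'],s['joint_positions'].round(3),s['tool_pos'],s['width'],s['ft_force'])
cap('scene','s2')
az,el=np.radians(139),np.radians(36); m=np.array([.692,-.358,.424])
d=np.array([np.cos(el)*np.cos(az),np.cos(el)*np.sin(az),-np.sin(el)])
c=m+.25*d; y=-d; z=np.array([0,0,1])-y*y[2]; z/=np.linalg.norm(z)
F=frame(-z,y); tcp=c-F[:,2]*.036
print(c,tcp,F); print(delta(tcp,F))
E
```

```text
5.2 [ 0.076  0.275  1.226 -0.     1.64   1.795] [0.56414307 0.15418285 0.35147281] 0.015608277448049756 [-0.38260152  0.44894474 -3.31069645]
[ 0.53935678 -0.22530927  0.27705369] [ 0.52338692 -0.21142689  0.3061783 ] [[ 0.65605903  0.61057288  0.44360716]
 [ 0.75470958 -0.5307629  -0.38562182]
 [ 0.          0.58778525 -0.80901699]]
(array([0.014 , 0.3675, 0.0445]), array([ -6.58,   3.62, -11.1 ]))
```

>>> {"method": "jog_arm", "body": {
  "deltas": [
    [0.001,0.02,0,-0.2,0.1,-0.3,0],
    [0.002,0.06,0,-0.5,0.3,-0.9,0],
    [0.004,0.1,0,-1.2,0.65,-2,0],
    [0.005,0.14,0,-1.9,1.05,-3.2,0],
    [0.007,0.18,0,-2.6,1.43,-4.4,0],
    [0.008,0.22,0.004,-3.3,1.8,-5.6,0],
    [0.01,0.255,0.01,-4,2.2,-6.75,0],
    [0.011,0.29,0.02,-4.7,2.6,-7.9,0],
    [0.012,0.32,0.03,-5.4,2.95,-9.1,0],
    [0.013,0.345,0.038,-6,3.3,-10.1,0],
    [0.014,0.36,0.043,-6.4,3.5,-10.8,0],
    [0.014,0.3675,0.0445,-6.58,3.62,-11.1,0]
  ]
}}

```text
time_s: 6.75
tool_pos: [0.5218, -0.2113, 0.3038]
tcp_rot: [2.322, 1.058, 0.341]
ft_force: [0.5, -0.1, -2.2]
width: 0.0153
grip_force: 68.5
```

>>> {"method": "jog_arm", "body": {
  "deltas": [
    [0,0,0,0,0,0,0],
    [0,0,0,0,0,0,0],
    [0,0,0,0,0,0,0],
    [0,0,0,0,0,0,0]
  ]
}}

```text
time_s: 7.25
tool_pos: [0.524, -0.2109, 0.3069]
tcp_rot: [2.319, 1.057, 0.345]
ft_force: [-0.2, -0.2, -2.5]
width: 0.0154
grip_force: 68.6
```

```bash
python3 - <<'E'
from plan import *
s=robot.sense(); print(s['time_s'],s['joint_positions'].round(3),s['tool_pos'],Rm(s['tcp_rot']).round(3),s['width'],s['ft_force'])
cap('scene','s3');cap('top','t3'); cap('wrist','w3')
a=cv2.imread('pics/s3.png')[200:480,80:440]; b=cv2.imread('pics/t3.png')[130:410,260:620]
cv2.imwrite('pics/c3.png',cv2.convertScaleAbs(cv2.resize(np.hstack([a,b]),(800,311),interpolation=2),alpha=1.5,beta=15))
E
```

```text
7.25 [-0.501 -0.078  1.892 -0.19   0.718  0.318] [ 0.52404901 -0.21094954  0.30687927] [[ 0.656  0.61   0.445]
 [ 0.755 -0.531 -0.385]
 [ 0.001  0.588 -0.809]] 0.015437610572865874 [-0.21438967 -0.24050903 -2.45472285]
```

View pics/c3.png

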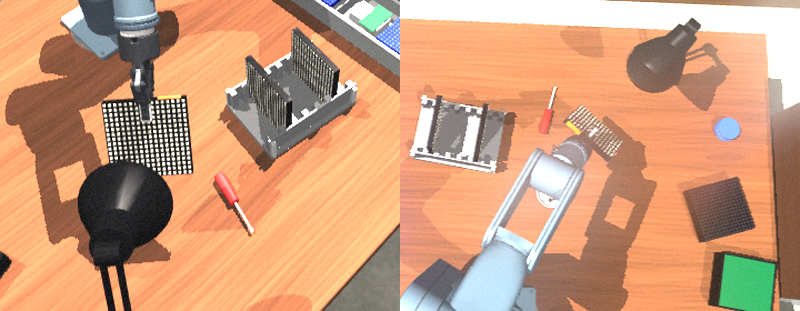

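View pics/w3.png

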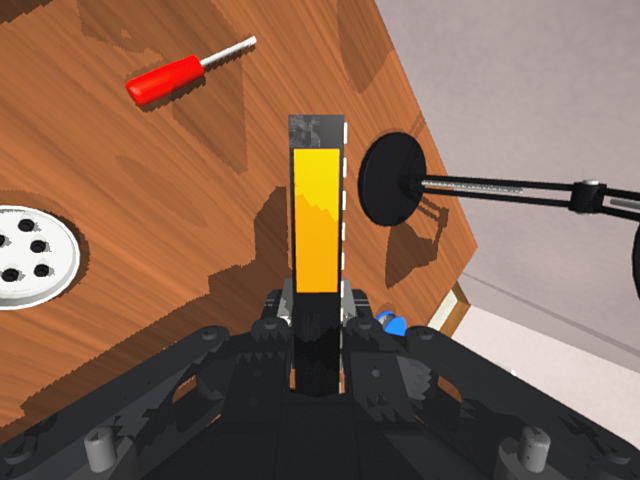

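The views show the LED face turned towards the shade. The wrist camera also shows the lamp foot at (392,179), which I'll use to check the beam's azimuth, along with the module's actual plane.

```bash
python3 - <<'E'
from plan import *
im,C=cloud('w3'); g=im.max(2); v,u=np.mgrid[:480,:640]
m=(u>350)&(u<432)&(v>125)&(v<232)&(g<75)&(C[...,2]<.06)&(C[...,2]>.005)
f=C[m]; (x,y),r=cv2.minEnclosingCircle(np.percentile(f[:,:2],[0],axis=0).astype(np.float32)) if 0 else cv2.minEnclosingCircle(f[:,:2].astype(np.float32))
print('foot',len(f),x,y,r,np.median(f[:,2])); dd=np.array([.692-x,-.358-y]); print('az',np.degrees(np.arctan2(dd[1],dd[0])),np.linalg.norm(dd))
az,el=np.radians(139),np.radians(36); mo=np.array([.692,-.358,.424]); d=np.array([np.cos(el)*np.cos(az),np.cos(el)*np.sin(az),-np.sin(el)])
for t in('s3','t3'):
    im,C=cloud(t); c=C.reshape(-1,3); c=c[np.isfinite(c[:,2])]; vv=c-mo; s=vv@d; e=np.linalg.norm(vv-s[:,None]*d,axis=1)
    k=c[(s>.215)&(s<.29)&(e<.12)]; s0=robot.sense(); zt=Rm(s0['tcp_rot'])[:,2]
    yt=Rm(s0['tcp_rot'])[:,1]
    w=(k-s0['tool_pos'])@np.c_[Rm(s0['tcp_rot'])]; k=k[(abs(w[:,1])<.018)&(w[:,2]>.01)];w=w[(abs(w[:,1])<.018)&(w[:,2]>.01)]
    n=np.linalg.svd(k-k.mean(0))[2][2] if len(k)<6000 else None
    print(t,len(k),'ang to beam',np.degrees(np.arccos(abs(n@d))),'tool-frame x',np.percentile(w[:,0],[1,99]),'y',np.median(w[:,1]),'z',np.percentile(w[:,2],[1,99]))
# refit lamp with extra frames
E
sed -i "s/('top0','scene0')/('top0','scene0','t3','s3')/; s/(c\[:,0\]>.55)/(c[:,0]>.62)/" fit.py; python3 fit2.py
```

```text
foot 4829 0.8169454336166382 -0.46733710169792175 0.08491090685129166 0.018092494639915024
az 138.81151740728325 0.16603000689439074
s3 2889 ang to beam 0.4261916836384267 tool-frame x [-0.08065368  0.0771863 ] y 0.00783694456643964 z [0.01075894 0.11526564]
t3 551 ang to beam 0.3044978844929219 tool-frame x [-0.07789315  0.07893893] y 0.009151008344521656 z [0.01109489 0.11764015]
top0 1767 [ 0.638 -0.444  0.43 ] [ 0.793 -0.297  0.525]
scene0 6486 [ 0.636 -0.474  0.385] [ 0.822 -0.3    0.519]
t3 1764 [ 0.637 -0.449  0.428] [ 0.791 -0.297  0.525]
s3 6500 [ 0.637 -0.474  0.386] [ 0.823 -0.3    0.52 ]
1923.3603512077812 [ 0.692 -0.358  0.424] [139.1  35.1] [0.073 0.069 0.062 0.054 0.046 0.034 0.032 0.032 0.028]
1920.8870644061203 [ 0.692 -0.358  0.424] [139.3  35.2] [0.073 0.069 0.062 0.054 0.046 0.033 0.032 0.031 0.028]
1928.576432445079 [ 0.692 -0.358  0.424] [139.2  35.2] [0.073 0.069 0.062 0.054 0.046 0.033 0.032 0.031 0.028]
1916.2329358221102 [ 0.692 -0.358  0.424] [139.1  35.1] [0.073 0.069 0.062 0.054 0.046 0.034 0.032 0.032 0.029]
28.0 2094.049434710937 [ 0.688 -0.354  0.423] [137.6] [0.071 0.068 0.063 0.057 0.05  0.039 0.04  0.041 0.041]
32.0 1944.1307297313522 [ 0.691 -0.357  0.424] [138.6] [0.072 0.068 0.062 0.055 0.047 0.036 0.035 0.035 0.034]
36.0 1949.5808839280169 [ 0.692 -0.359  0.424] [139.5] [0.074 0.069 0.062 0.054 0.045 0.033 0.031 0.03  0.027]
40.0 4341.040802970017 [ 0.695 -0.36   0.422] [135.7] [0.074 0.071 0.063 0.055 0.045 0.032 0.03  0.026 0.031]
44.0 7741.862619932793 [ 0.696 -0.362  0.42 ] [135.] [0.074 0.073 0.066 0.054 0.043 0.034 0.033 0.034 0.039]
```

The foot gives an azimuth of 138.8° and the refit an elevation of 35°, while the module is within 0.5° of square to the beam I aimed for. Handing in.

```bash
python3 -c "
from plant import robot
print(robot.finish_job())"
```

```text
the job is handed in; nothing more can be done
None
```

The job is handed in: the arm is holding the faulty module still in the air, its LED face looking into the shade about 25 cm from the mouth. By my measurements it is centred on the beam and within about 1° of square, nothing else was seen to be disturbed, and no verdict was returned.

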